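# Pop a steel cup out of the spring dispenser and stop it with the other finger

## Task

Press the orange release key of the cup dispenser with one fingertip so that the spring pops the upside-down steel cup right out past the gate, and stop the cup on the deck with the other finger before it slides off the open end. Nothing is to be pinched or lifted, and the sauce pots, kitchen timer and salt shaker standing around stay where they are. The program finishes while still holding: one finger keeping the key down, the other keeping the popped-out cup trapped, upright and still, against the push of the spring.

Things in the scene. Friction and masses are not known exactly. Their poses are not given: they have to be found in the camera images.
- dispenser: White cup dispenser fixed to the table, 214 mm long (x), 118 wide, 50 high. Origin on the table under the gate, on the lane's centre line; the cup comes out towards -x; +y is the key's side; z up. Steel deck 30 mm above the table, x = +102 mm to the open end at -108 mm. Rails: inner faces y = +-33.5, outer +-37.5, tops 40 mm above the table. Key housing x = -123 to -47, y = 36 to 81 mm, 36 mm high.
- gate (a point): Point on the deck in the middle of the gate's slot (x = 0, y = 0 of the dispenser, 30 mm above the table). The orange gate, 46 mm wide and 4 mm thick, stands 8 mm above the deck; it is one piece with the key and sinks with it, letting the cup go after about 8 mm of key travel.
- pusher (a joint): Travel of the grey spring pusher (46 mm wide, 36 mm high) that stands behind the cup and follows it down the lane: about 0 with the cup at the gate, at most 0.145 m. It pushes with 3.0 N falling to 1.8 N; an unstopped cup shoots off the open end within about half a second.
- key (a joint): Travel of the release key with its gate: 0 up, 0.012 m fully down. Spring: about 2.5 N to start it, 6.5 N fully down; it comes back up when let go.
- key_top (a point): Centre of the top face of the orange key (60 mm along the lane, 28 mm across), 54 mm above the table when up and 42 mm when fully down; it moves with the key. At x = -85, y = +56 mm of the dispenser.
- lane_stop (a point): Point on the deck surface on the centre line of the lane, straight across from the middle of the key (x = -85 mm, y = 0 of the dispenser, 30 mm above the table). A finger standing in the lane here, its tip about 12 mm above the deck when the key is fully down, stops the cup clear of the gate.
- cup: Small steel cup standing upside down on the deck in the lane, 80 g: rim below, 62 mm across, narrowing to 44 mm at its closed top, 47 mm high. Origin: centre of the rim circle it stands on; z up. It starts with its rim against the gate, origin about 33 mm behind it (x = +33 mm of the dispenser).
- red_pot: Bystander: lidded portion pot with red sauce, 53 mm across, 36 mm high, beside the dispenser. Origin: centre of its underside.
- timer: Bystander: round kitchen timer, white base and red top, 62 mm across, 40 mm high, beside the dispenser. Origin: centre of its underside.
- brown_pot: Bystander: lidded portion pot with brown sauce, 53 mm across, 36 mm high, beside the dispenser. Origin: centre of its underside.
- salt: Bystander: salt shaker, 44 mm across, 90 mm high. Origin: centre of its underside.
- green_pot: Bystander: lidded portion pot with green sauce, 53 mm across, 36 mm high. Origin: centre of its underside.

How it is judged:
By the outcome, as a careful person would: the job done as asked, in the order asked, and still so for the second after the job is handed in, while the arm keeps its last pose, push and grip.
It also fails if it takes over 29 s, if anything falls off the work surface, if the arm or the gripper's body presses on something with over 40 N, if the wrist force passes 120 N, or if a joint passes its speed limit or range.

## Robot

A 7-joint arm with a two-finger parallel gripper is mounted at the origin on a cart in front of the work surface, level with it; the furniture and walls round the work are solid. World frame = base frame: x ahead of the robot, y to its left, z up, the work surface at z = 0. Lengths are in m, angles in rad, forces in N, time in s.
With the tool pointing down it reaches from about 0.4 to 0.85 m from the base axis. Payload 4.5 kg.
Tool frame: the origin (TCP) lies between the finger pads; the fingertips stand 14 mm ahead of it and the grasp point (between the pads) lies 5 mm behind it; z points along the fingers, y is the direction in which the jaws open and shut (so a half turn about z gives the same grasp; the last joint's range is limited). The gripper opens to 85 mm and grips with 20 to 120 N. Pads are 22 mm wide; open, the fingers measure 114 mm over their backs; the gripper's body (76 mm by 85 mm) begins 54 mm behind the grasp point. The pads swing forward as they close: fully open they stand 13 mm farther back than shut.
Start: joints at [-1.296, 0.689, -0.195, 1.565, 0.157, 0.902, -0.215], TCP at [0.149, 0.607, 0.245] pointing down, gripper open.
Joint ranges: [-3.01, 3.01], [-0.46, 2.08], [-1.47, 1.51], [0.13, 2.56], [-1, 4.14], [0.04, 2.09], [-2.66, 2.66]. Speed limits (rad/s): [2.57, 2.57, 3.14, 3.14, 3.14, 3.14, 3.14].

## Interface

Orientations are given as [roll, pitch, yaw] about the fixed x, y, z axes, in that order (R = Rz(yaw) Ry(pitch) Rx(roll)).
In Python, from bench import state, capture, finish_job gives the robot as it stands.
- The arm moves only by the tool jog_arm, never from a script. Its argument "rows" is a list of rows, each a list of 3 entries, a list of its own where there are three numbers: the closure, from 0 (fully open) to 1 (shut), then the shift along the tool's x, y, z in mm, then the turn about the tool's z in degrees. A call has 1 to 20 rows; each row shifts and turns the commanded pose from where the row before left it, along the tool's axes as they then stand; what a row does not reach is not made up. A row lasts 1/10 s, in which the tool goes at most 50 mm and 8.59 degrees, less where a joint would pass 70% of its speed; a pose out of reach is approached as far as the arm can. A call with a gripper value outside its range is refused whole. The fingers move at their own pace and stop on an object; "squeeze" is the grip in N (left out, the last holds). Time passes only in rows, so rows that do not move let the fingers close. It gives the time, the measured TCP pose, the force and the opening at its end, in the units of the state.
- state(): the state, without advancing time (a new reading comes with each control period).
- capture(name): name is "side" or "top"; returns a dict with "pixels" (384x512x3 uint8, blue, green, red), "fovy" (degrees; the focal length in pixels is half the picture's height over the tangent of half this angle, whatever the lens; pixels are square), "cx", "cy" (the principal point, pixels), "R" (3x3) and "t" (3): a world point X has camera coordinates R X + t. Camera axes: x right, y down, z forward; pixel columns grow to the right and rows downward; lengths in m; the calibration is good to about 2 mm. A picture is of the moment at which its call begins. There is no depth.
- finish_job(): hands the job in, once; it reports no verdict.
The state is a dict: "t": time; "joint_positions": joint angles; "joint_vel": joint speeds; "joint_torque": joint torques, N m; "eef_pos": TCP position; "tool_rot": TCP orientation; "wrist_force": force on the tool from outside, world axes, zero at the start; "torque": the same for the moment, N m; "grip_width": opening from 0.0 (shut) to 1.0 (fully open).
Only numpy, scipy, OpenCV 4.12 (cv2) and the standard library are available. Lean on these libraries where they do the work, as an engineer would, in place of code of your own. Each camera call takes 0.05 s, during which the arm holds its last target. There are 200 camera calls.

## Working session

There is one attempt and no reset: what is moved stays moved. The work goes in short steps, Python scripts to look and compute and a tool call to move; the robot and the scene stay as the last step left them, time stands still between calls to the robot, and variables do not carry over. Pictures are saved under pics/ and viewed, about 8 in all and at most 12, crops included, and the job is handed in when it is done.

Besides the shell and the picture viewer there is one more tool, called after "Call:" as a command line: name --argument value ..., lists and objects as JSON in quotes. jog_arm: Moves the arm, as the interface text tells. Its arguments: {"type":"object","properties":{"rows":{"type":"array","items":{"type":"array"}},"squeeze":{"type":"number"}},"required":["rows"]}

```bash
mkdir -p pics; python3 - <<'E'
from bench import state,capture
import cv2,numpy as np,pickle
s=state();print(s['t'],s['eef_pos'],s['tool_rot'],s['grip_width'],s['wrist_force'])
d={}
for n in("side","top"):
    c=capture(n);d[n]=c;cv2.imwrite(f'pics/{n}0.png',c['pixels']);print(n,c['fovy'],c['cx'],c['cy'],np.round(c['R'],3).tolist(),c['t'])
pickle.dump(d,open('c0.pkl','wb'))
E
```

```text
0.0 [0.14895288 0.60633297 0.24444804] [-3.13968400e+00  1.54926459e-04  2.90093483e+00] 1.00145342430595 [0.77540529 0.45342619 0.11083837]
side 51.40941853861747 254.42856450235138 189.74775998597488 [[-0.962, -0.272, -0.015], [-0.093, 0.38, -0.92], [0.256, -0.884, -0.391]] [0.54740305 0.11807358 1.22669391]
top 53.016355917993096 256.68951296231376 193.1951372520902 [[-0.023, -1.0, -0.017], [-0.988, 0.025, -0.151], [0.152, 0.013, -0.988]] [0.02854172 0.59758489 1.04191353]
```

View pics/top0.png

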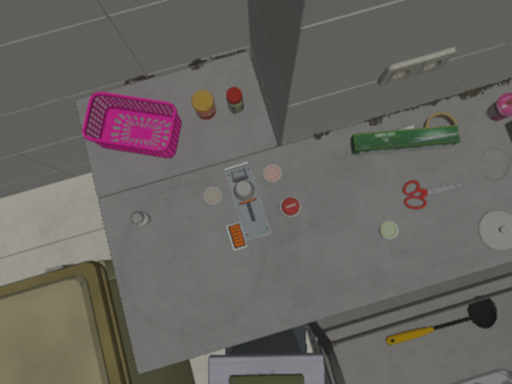

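View pics/side0.png

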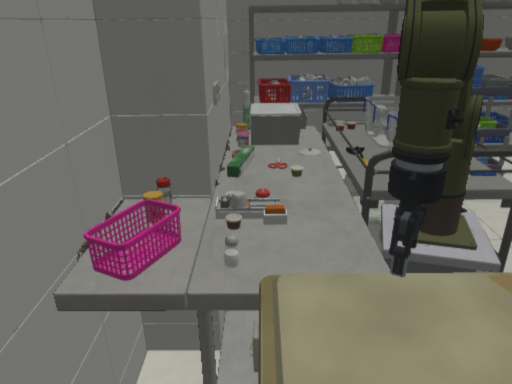

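The top view shows the dispenser at about (245,202), with the orange key at (237,236), the cup at (244,188) and the gate at (248,201). The red pot, timer and brown pot stand close by. Next I'll enlarge that area and measure it.

```bash
cat > h.py <<'E'
import numpy as np,cv2
def ray(c,u,v,z):
    f=192/np.tan(np.radians(c['fovy']/2)); R=np.array(c['R']);t=np.array(c['t'])
    o=-R.T@t; d=R.T@np.array([(u-c['cx'])/f,(v-c['cy'])/f,1]); return o+d*(z-o[2])/d[2]
def proj(c,X):
    f=192/np.tan(np.radians(c['fovy']/2)); p=np.array(c['R'])@X+c['t']; return f*p[:2]/p[2]+[c['cx'],c['cy']]
E
python3 - <<'E'
from h import *;import pickle
d=pickle.load(open('c0.pkl','rb'));c=d['top'];im=c['pixels']
print('cam',-np.array(c['R']).T@c['t'])
cr=im[150:260,185:315];a=cv2.resize(cr,None,fx=6,fy=5.4,interpolation=cv2.INTER_CUBIC)
a=cv2.resize(cr,None,fx=5,fy=5,interpolation=cv2.INTER_CUBIC);cv2.imwrite('pics/crop.png',a)
hsv=cv2.cvtColor(im,cv2.COLOR_BGR2HSV)
m=cv2.inRange(hsv,(4,120,80),(18,255,255));m[:150]=0;m[270:]=0;m[:,:180]=0;m[:,320:]=0
n,l,st,ce=cv2.connectedComponentsWithStats(m)
for i in range(1,n):
    if st[i,4]<8: continue
    pts=np.argwhere(l==i)[:,::-1].astype(np.float32);r=cv2.minAreaRect(pts)
    print(st[i],ce[i],r, ray(c,*ce[i],.054), ray(c,*ce[i],.038))
E
```

```text
cam [ 4.32946158e-01 -1.39592206e-04  1.12074250e+00]
[240 198  15   6  26] [247.30769231 200.80769231] ((247.15000915527344, 200.95001220703125), (1.8973664045333862, 14.862703323364258), 71.56504821777344) [0.57597249 0.04069626 0.054     ] [0.57811773 0.04130876 0.038     ]
[229 224  16  23 215] [236.64186047 235.29767442] ((236.59999084472656, 235.30001831054688), (21.187255859375, 9.803059577941895), 71.56505584716797) [0.48071601 0.0719862  0.054     ] [0.48143251 0.07306801 0.038     ]
```

View pics/crop.png

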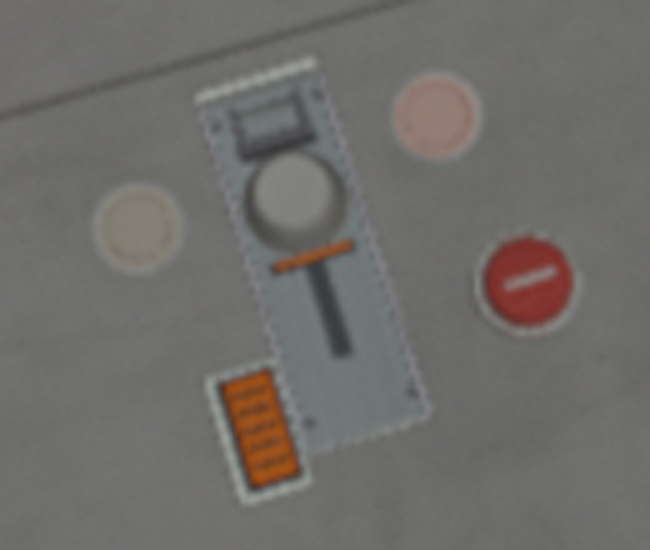

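The crop shows the lane running from the cup (crop 295,200) past the gate (313,257) to the open end, with the key at (260,430). From gate to key I get 102.2 mm, where 101.8 is expected. Next I'll refine the yaw from the edges and find the bystanders.

```bash
python3 - <<'E'
from h import *;import pickle
c=pickle.load(open('c0.pkl','rb'))['top']
P=lambda x,y,z: ray(c,185+(x+.5)/5-.5,150+(y+.5)/5-.5,z)
a=P(325,95,.04);b=P(432,410,.03);print('right edge yaw',np.degrees(np.arctan2(*(P(325,95,.03)-P(430,405,.03))[1::-1])))
g1=P(272,269,.038);g2=P(354,244,.038);print('gate len',np.linalg.norm(g1-g2),'mid',(g1+g2)/2,'yaw',np.degrees(np.arctan2(*(g1-g2)[[1,0]]))-90)
k=[P(*q,.054) for q in((219,383),(269,370),(302,475),(250,489))]
print('key',np.mean(k,0),np.linalg.norm(k[0]-k[3]),np.linalg.norm(k[0]-k[1]),[np.degrees(np.arctan2(*(k[i]-k[j])[[1,0]])) for i,j in((0,3),(1,2))])
h=[P(*q,.036) for q in((207,380),(310,482),(245,503))];print('housing',np.linalg.norm(h[0]-h[2]),np.linalg.norm(h[1]-h[2]),np.degrees(np.arctan2(*(h[0]-h[2])[[1,0]])))
for psi in(16,17,18):
    r=np.radians(psi);R=np.array([[np.cos(r),-np.sin(r)],[np.sin(r),np.cos(r)]])
    key=np.array([.4807,.0720]);gate=np.array([.578,.0413])
    print(psi,'tcp via key',key+R@[0,-28],key+R@[0,-.028],'via gate',gate+R@[-.085,.028])
print('pots',P(138,228,.036),P(437,117,.036),P(527,282,.04),ray(c,138,217,.09),'cup top',P(295,190,.077))
E
```

```text
right edge yaw 17.159266602546573
gate len 0.04864360873510622 mid [0.57786536 0.04160476 0.038     ] yaw 15.672643550067804
key [0.4804262  0.07213964 0.054     ] 0.06081097163359781 0.028595574783325903 [np.float64(15.613378307003462), np.float64(16.524864995850052)]
housing 0.07205516588097632 0.038064933515964496 16.522815980630455
16 tcp via key [  8.19854596 -26.84332749] [0.48841785 0.04508467] via gate [0.48857491 0.04478615]
17 tcp via key [  8.66710773 -26.70453317] [0.48888641 0.04522347] via gate [0.48852769 0.04322494]
18 tcp via key [  9.13317584 -26.55758246] [0.48935248 0.04537042] via gate [0.48850772 0.04166314]
pots [0.59704868 0.1413124  0.036     ] [ 0.65714917 -0.03110373  0.036     ] [ 0.56004207 -0.07899492  0.04      ] [0.53451104 0.33511845 0.09      ] cup top [0.60978794 0.04931415 0.077     ]
```

Call:
jog_arm --rows '[[0.5,[0,0,0],-7.5],[0.5,[0,0,0],-7.5],[0.5,[0,0,0],-7.5],[0.5,[0,0,0],-7.5],[0.5,[-10,-38,0],0],[0.5,[-10,-38,0],0],[0.5,[-10,-38,0],0],[0.5,[-10,-38,0],0],[0.5,[-10,-38,0],0],[0.5,[-10,-38,0],0],[0.5,[-10,-38,0],0],[0.5,[-10,-38,0],0],[0.5,[-10,-38,0],0],[0.5,[-10,-38,0],0],[0.5,[-10,-38,0],0],[0.5,[-10,-38,0],0],[0.5,[-10,-38,0],0],[0.5,[-10,-38,0],0],[0.5,[-10,-38,0],0],[0.5,[-10,-38,0],0]]'

```text
t: 2.1
eef_pos: [0.4728, 0.0662, 0.2451]
tool_rot: [3.141, -0.0, -2.859]
wrist_force: [0.6, 0.8, 0.8]
grip_width: 0.502
```

Call:
jog_arm --rows '[[0.5,[-4.6,-12.4,0],0],[0.5,[-4.6,-12.4,20],0],[0.5,[0,0,40],0],[0.5,[0,0,40],0],[0.5,[0,0,20],0],[0.5,[0,0,0],0],[0.5,[0,0,0],0]]'

```text
t: 2.8
eef_pos: [0.4881, 0.0472, 0.1255]
tool_rot: [3.141, -0.0, -2.858]
wrist_force: [0.2, 1.0, 0.5]
grip_width: 0.5
```

```bash
python3 - <<'E'
from bench import state,capture
from h import *;import pickle
d={n:capture(n) for n in("side","top")};pickle.dump(d,open('c1.pkl','wb'))
s=state();print(s['t'],s['eef_pos'],s['wrist_force'],s['grip_width'])
t=d['top']['pixels'][140:270,165:335];sd=d['side']['pixels'][150:270,190:320]
sd=cv2.resize(sd,None,fx=6,fy=5*120/120*1.2/1.2,interpolation=cv2.INTER_CUBIC) if 0 else cv2.resize(sd,None,fx=5,fy=5,interpolation=cv2.INTER_CUBIC)
cv2.imwrite('pics/side1.png',sd)
E
```

```text
2.9 [0.48894325 0.04708164 0.12647301] [-0.1685234   0.36459235  0.31948041] 0.498491235588325
```

View pics/side1.png

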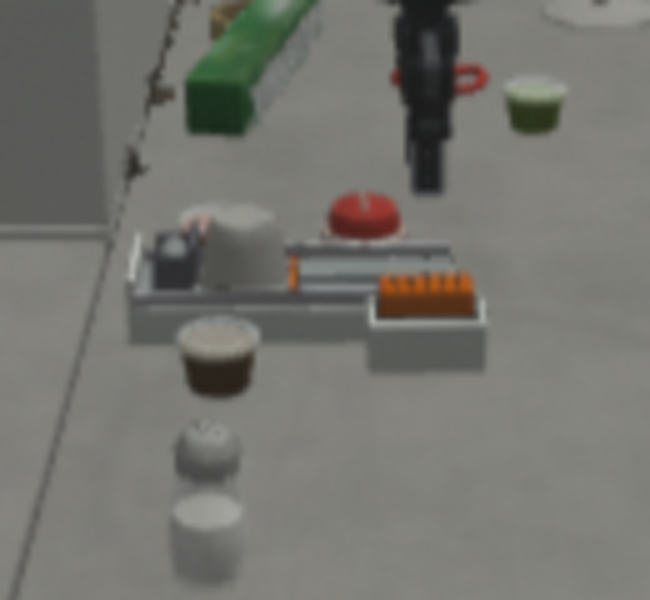

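The near fingertip's lower edge is at crop (427,190), directly above the key (centre about 426,278). Its row gives the tip height.

```bash
python3 - <<'E'
from h import *;import pickle
d=pickle.load(open('c1.pkl','rb'));c=d['side']
tcp=np.array([.4885,.0471,.126]);yv=np.array([-.279,.960,0])
u,v=190+427.5/5-.5,150+191/5-.5;print(u,v)
for z in(.104,.108,.112,.116,.12):
    p=tcp+.028*yv+ [0,.007,0];p[2]=z;print(z,proj(c,p))
print('key pred',proj(c,np.array([.4806,.0719,.054])))
t=cv2.resize(d['top']['pixels'][150:260,185:315],None,fx=5,fy=5,interpolation=cv2.INTER_CUBIC);cv2.imwrite('pics/top1.png',t)
E
```

```text
275.0 187.7
0.104 [274.20020405 192.41260366]
0.108 [274.20639542 191.2278579 ]
0.112 [274.21260249 190.0401085 ]
0.116 [274.21882531 188.84934404]
0.12 [274.22506396 187.655553  ]
key pred [274.80418615 205.77833009]
```

View pics/top1.png

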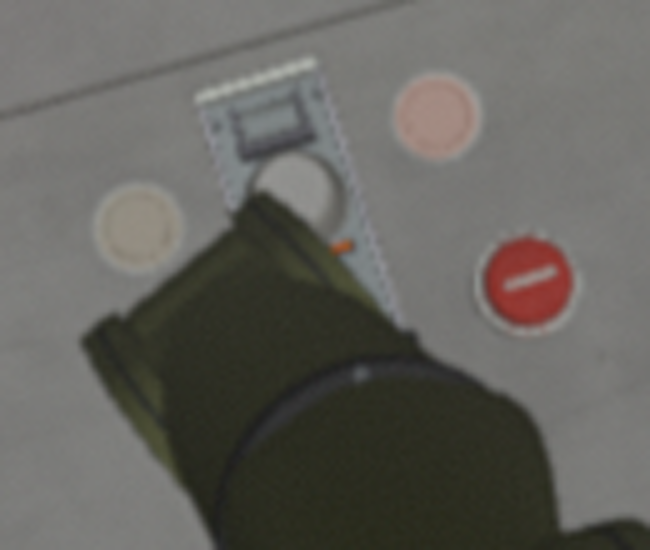

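The arm blocks the top view, but the bystanders haven't moved. The tip is about 8 mm below the TCP, so I expect contact near TCP z = 0.062 and the key fully down near 0.050. I'll approach and check the force.

Call:
jog_arm --rows '[[0.5,[0,-2,20],0],[0.5,[0,0,20],0],[0.5,[0,0,12],0],[0.5,[0,0,2],0],[0.5,[0,0,0],0],[0.5,[0,0,0],0]]'

```text
t: 3.5
eef_pos: [0.4894, 0.0448, 0.0723]
tool_rot: [3.142, 0.002, -2.859]
wrist_force: [0.5, 0.0, 0.3]
grip_width: 0.5
```

```bash
python3 - <<'E'
from bench import state,capture
from h import *
c=capture('side')
s=state();print(s['t'],s['eef_pos'],s['wrist_force'])
sd=cv2.resize(c['pixels'][160:240,200:310],None,fx=7,fy=7,interpolation=cv2.INTER_CUBIC);cv2.imwrite('pics/side2.png',sd)
E
```

```text
3.55 [0.48939659 0.04477148 0.07231344] [0.2182609  0.08243686 0.4479298 ]
```

View pics/side2.png

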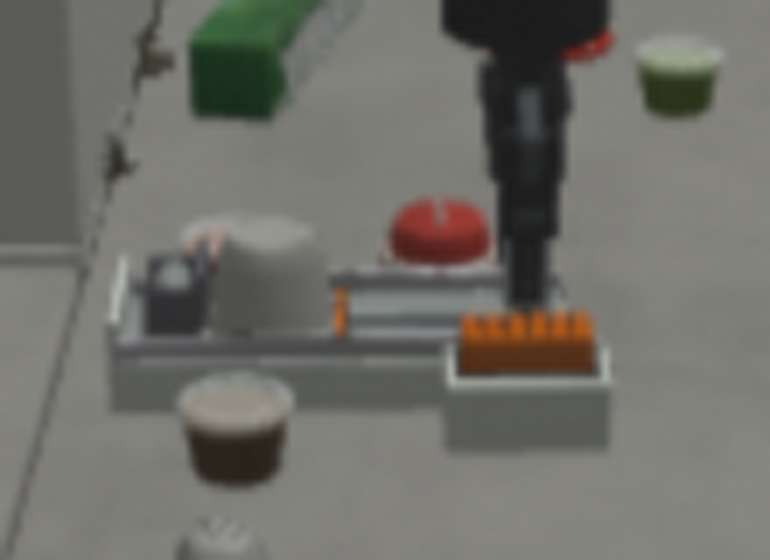

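The tip hovers just above the key (crop 527,308), the cup is still at the gate and the other finger is in line over the lane. Next I'll go down until it touches.

Call:
jog_arm --rows '[[0.5,[0,0,5],0],[0.5,[0,0,4],0],[0.5,[0,0,3],0],[0.5,[0,0,0],0],[0.5,[0,0,0],0]]'

```text
t: 4.05
eef_pos: [0.4891, 0.0446, 0.0594]
tool_rot: [-3.141, 0.001, -2.859]
wrist_force: [3.6, 2.1, 2.4]
grip_width: 0.497
```

```bash
python3 - <<'E'
from bench import state,capture
from h import *
c=capture('side')
for i in range(2):
    s=state();print(s['t'],s['eef_pos'],s['wrist_force'],s['torque'])
    capture('top')
sd=cv2.resize(c['pixels'][160:240,200:310],None,fx=7,fy=7,interpolation=cv2.INTER_CUBIC);cv2.imwrite('pics/side3.png',sd)
E
```

```text
4.1 [0.48858415 0.0445307  0.05934325] [ 0.06576105 -0.09869069  5.09427442] [ 0.06939571 -0.19395302 -0.13568728]
4.15 [0.48859791 0.04456318 0.05937009] [ 1.28381719 -0.12661013  4.26725627] [-0.01915322 -0.20600593 -0.06692648]
```

View pics/side3.png

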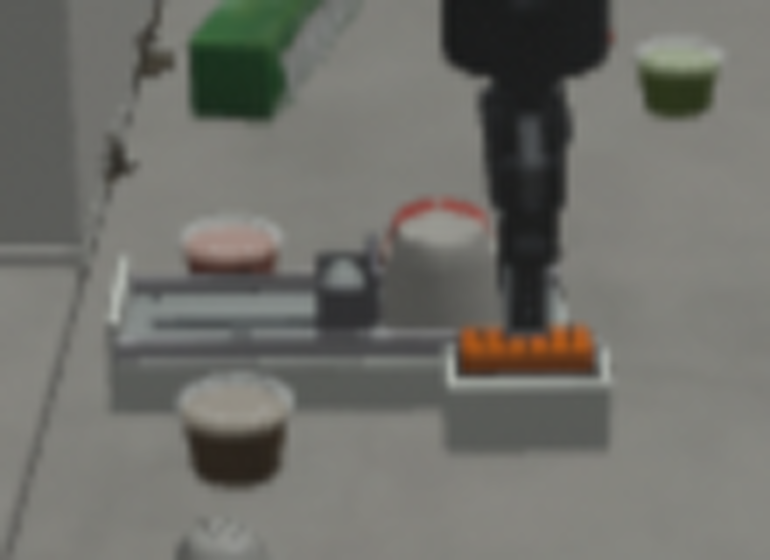

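The cup has already popped out past the gate and rests against the lane finger (crop 437,270), upright with the pusher behind it. The key is only mostly down, so I'll press it gently to the bottom.

Call:
jog_arm --rows '[[0.5,[0,0,1],0],[0.5,[0,0,1],0],[0.5,[0,0,1],0],[0.5,[0,0,1],0],[0.5,[0,0,0],0],[0.5,[0,0,0],0],[0.5,[0,0,0],0]]'

```text
t: 4.9
eef_pos: [0.4884, 0.0445, 0.0555]
tool_rot: [-3.141, -0.0, -2.859]
wrist_force: [0.6, -0.4, 7.5]
grip_width: 0.5
```

```bash
python3 - <<'E'
from bench import state,capture
from h import *
c=capture('side')
for i in range(2):
    s=state();print(s['t'],s['eef_pos'],s['wrist_force'],s['grip_width'])
    capture('top')
def top(c):
    h=cv2.cvtColor(c['pixels'],cv2.COLOR_BGR2HSV);m=cv2.inRange(h,(4,120,80),(18,255,255))[200:225,260:290]
    r=np.argwhere(m)[:,0];return r.min()+200,r.max()+200,m.sum()//255
print(top(c))
sd=cv2.resize(c['pixels'][160:240,200:310],None,fx=7,fy=7,interpolation=cv2.INTER_CUBIC);cv2.imwrite('pics/side4.png',sd)
E
```

```text
4.95 [0.48844768 0.04447977 0.05555574] [ 0.42467622 -1.12254537  6.78023777] 0.49974961972163706
5.0 [0.48848143 0.04452399 0.05555891] [-0.6524002 -0.5669652  7.3645254] 0.5016398169687295
(np.int64(208), np.int64(212), np.uint64(83))
```

View pics/side4.png

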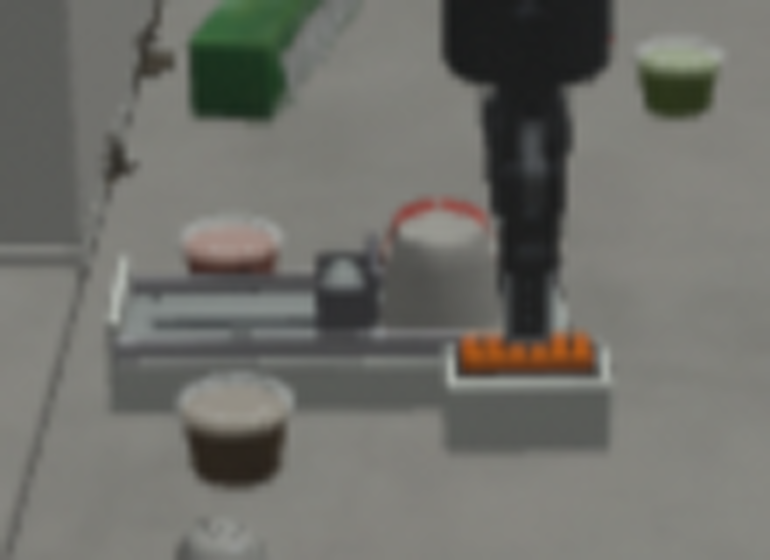

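The key is now nearly flush and the force is 7 N, where 6.5 N means fully down. I'll press 1 mm more to confirm it is at the stop.

Call:
jog_arm --rows '[[0.5,[0,0,1],0],[0.5,[0,0,0],0],[0.5,[0,0,0],0],[0.5,[0,0,0],0],[0.5,[0,0,0],0]]'

```text
t: 5.55
eef_pos: [0.4884, 0.0445, 0.0546]
tool_rot: [-3.141, -0.0, -2.859]
wrist_force: [0.5, -0.6, 7.1]
grip_width: 0.499
```

```bash
python3 - <<'E'
from bench import state,capture
from h import *
a=capture('side')['pixels'];b=None
for i in range(4):
    s=state();print(s['t'],s['eef_pos'],s['wrist_force'],s['grip_width'],abs(s['joint_vel']).max() if hasattr(s['joint_vel'],'max') else s['joint_vel'])
    b=capture('side')['pixels']
print('cup/pusher diff',np.abs(a[180:215,240:275].astype(int)-b[180:215,240:275]).mean())
sd=cv2.resize(b[160:240,200:310],None,fx=7,fy=7,interpolation=cv2.INTER_CUBIC);cv2.imwrite('pics/side5.png',sd)
E
```

```text
5.6 [0.48843081 0.04450493 0.0545974 ] [ 0.49766683 -0.66897923  6.84278089] 0.49654676790469227 0.002455338200685
5.65 [0.48843226 0.04448398 0.05460556] [-0.01200789 -0.65277158  8.21864384] 0.5015097494578867 0.001967692380601638
5.7 [0.48842018 0.0445034  0.05461642] [-0.12055042 -0.86828064  8.00270709] 0.5011574054108019 0.002947949192743052
5.75 [0.48844418 0.04450456 0.05461467] [1.49456254e-01 7.31659094e-04 7.45890066e+00] 0.4977104101567651 0.0007121267387914365
cup/pusher diff 0.36027210884353744
```

View pics/side5.png

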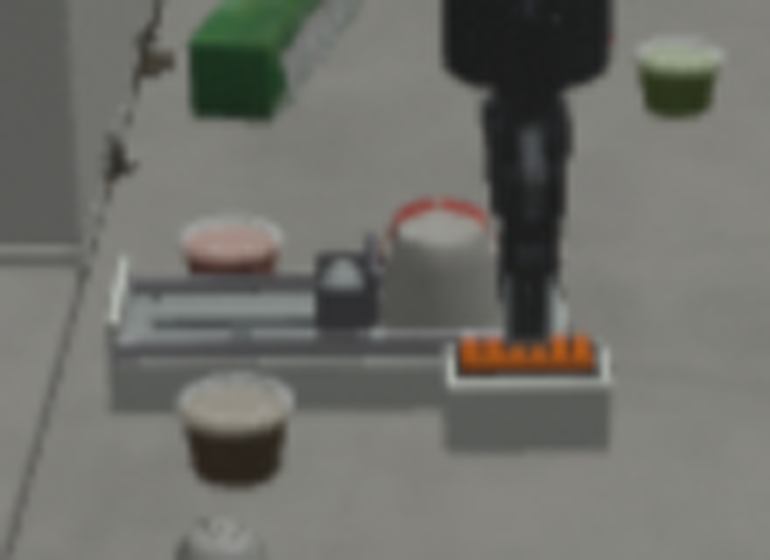

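The TCP moved the full 1 mm with little change in force, so the key may not be bottomed yet. I'll press a little further.

Call:
jog_arm --rows '[[0.5,[0,0,1],0],[0.5,[0,0,0],0],[0.5,[0,0,0.5],0],[0.5,[0,0,0],0],[0.5,[0,0,0],0],[0.5,[0,0,0],0],[0.5,[0,0,0],0]]'

```text
t: 6.5
eef_pos: [0.4884, 0.0445, 0.054]
tool_rot: [-3.141, 0.001, -2.859]
wrist_force: [-1.2, -0.1, 17.9]
grip_width: 0.5
```

```bash
python3 - <<'E'
from bench import state,capture
from h import *
a=capture('side')['pixels']
for i in range(5):
    s=state();print(s['t'],s['eef_pos'][2],s['wrist_force'])
    b=capture('side')['pixels']
print('diff',np.abs(a[180:215,240:275].astype(int)-b[180:215,240:275]).mean())
sd=cv2.resize(b[160:240,200:310],None,fx=7,fy=7,interpolation=cv2.INTER_CUBIC);cv2.imwrite('pics/side6.png',sd)
E
```

```text
6.55 0.05399507361375732 [-1.94812477 -1.07588694 18.76799348]
6.6 0.053994551290250374 [-1.10410576 -0.97157645 18.5854436 ]
6.65 0.05399641234415821 [-1.47122579  0.23791985 18.63080429]
6.7 0.05398857355240854 [-1.33280417 -1.17608926 18.23602298]
6.75 0.053990722403519015 [-1.49568705 -0.95272447 18.68755207]
diff 0.3746938775510204
```

View pics/side6.png

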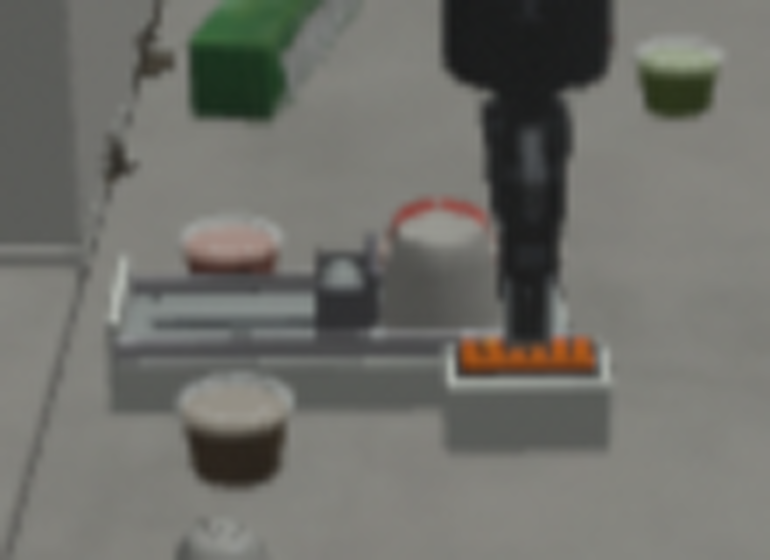

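The key is on its hard stop: force jumped to 18 N with no further travel. The cup is upright, still and trapped, so I'm handing in.

```bash
python3 -c "
from bench import finish_job,state
print(finish_job(),state()['t'])"
```

```text
the job is handed in; nothing more can be done
the job is handed in; nothing more can be done
```

I pressed the release key with one finger; the cup popped out past the gate and stopped against the other finger in the lane. I handed the job in at about 6.8 s, with both fingers still holding.

**Key:** it is on its hard stop. The force rose from about 7.5 N to 18.5 N with almost no further travel, and I kept that push on.

**Cup:** it stands upright in the lane with the pusher behind it. It did not move between the last pictures, taken 0.25 s apart. The wrist reads about 1.5 N along the lane in the direction the spring pushes.

**Other objects:** I saw no movement of the red, brown and green pots or the timer. The salt shaker and most of the timer were out of view or hidden in the last picture.

**Disagreements:**
- **Fingertips:** they sit about 12–14 mm below the TCP, not the 8 mm I estimated from the side view. The key therefore released the cup during what I meant as a gentle contact step, but the lane finger was already in place to stop it.
- **Top view:** the arm hid the lane from above, so the final cup check rests on the side view and the force reading.

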